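Turn the spice turntable to bring the pepper mill to the front

TASK

Turn the wooden spice turntable by pushing the lobes of its rim with your fingertips until the pepper mill stands in line with the flat metal pointer that sticks out from the base, then take the hand away. Only push the rim: do not touch, lift or topple the mill or the other things on the tray, and leave everything else on the worktop where it is.

Things in the scene. Friction and masses are not known exactly. Their poses are not given: they have to be found in the camera images.
- base: fixed aluminium base of the turntable: a disc of 210 mm diameter and 11 mm height on the worktop, with a flat tongue 26 mm wide and 8 mm high (the pointer) that ends in a diamond-shaped head. Origin: centre of the underside, on the turning axis. The pointer lies along its own -x axis; its tip is 224 mm from the axis. It points roughly towards the robot.
- tray: light wooden round tray, 250 mm across, turning at least two turns each way about the vertical axis; friction: 1.5 to 2 N at the rim turns it and it stays where it is left. Origin: on the axis, 14 mm above the worktop. Its wall's top is 30 mm, its floor 20 mm above the worktop. Five equal broad lobes on the rim, centred at 0, 72, 144, 216, 288 degrees from its own +x axis.
- lobe (a point): middle of the lobe on the tray's own +x axis, 155 mm from the axis, on its top, 46 mm above the worktop. Each lobe spans heights 18 to 46 mm and 135 to 175 mm from the axis, and is 118 mm wide. Its flanks are upright half cylinders of 20 mm radius, centred 160 mm from the axis, 14 degrees either side of the lobe's middle.
- notch (a point): middle of the open notch at 36 degrees from the tray's own +x axis, 165 mm from the axis, 30 mm above the worktop. The five notches between lobes are 80 mm wide; closed fingers held upright in one push the flank of a lobe. Nothing on the tray reaches farther than 95 mm from the axis.
- pepper_mill: the tall turned dark wooden pepper mill, 58 mm across and 170 mm high, loose on the tray about 60 mm from the turning axis. Origin: centre of its underside; z up.
- jar_side: clear round spice jar with dark cap, 41 mm across and 105 mm high, loose on the tray opposite the mill, 60 mm from the axis. Origin: centre of its underside.
- jar_end: clear round spice jar with dark cap, 41 mm across and 105 mm high, loose on the tray between the mill and the other jar, 60 mm from the axis. Origin: centre of its underside.
- salt_shaker: salt shaker, 44 mm across and 90 mm high, loose on the tray, opposite the second jar, 60 mm from the axis. Origin: centre of its underside.
- spotted_mug: white mug with grey spots and a handle, about 82x114x91 mm, loose bystander; origin at its underside.
- tumbler: clear glass, 81x81x91 mm, loose bystander; origin at its underside.
- egg_timer: white round wind-up timer, 62x62x58 mm, loose bystander; origin at its underside.
- flat_tin: flat round tin, 66x66x22 mm, loose bystander; origin at its underside.
- espresso_cup: small cup with a handle, about 64x88x49 mm, loose bystander; origin at its underside.
Not all that is in view belongs to the job. What is shaped like the jar_end but pink or yellow is not meant.

How it is judged:
On the way:
1. the fingers push the rim of the tray while the mill is still well away from the pointer (contact force between the fingers and tray above 0.3 N and (y of pepper_mill in the frame of base above 0.02 m or y of pepper_mill in the frame of base below -0.02 m or x of pepper_mill in the frame of base above 0 m)), for 0.05 s.
At the end, for the whole second after the job is handed in: The mill's centre is within 15 mm sideways of the pointer's line through the turning axis, on the pointer's side; the tray is at rest; the mill, both jars and the salt shaker stand upright on the tray (y of pepper_mill in the frame of base between -0.015 and 0.015 m and x of pepper_mill in the frame of base below -0.035 m and angular speed of tray below 0.05 rad/s and angle between each of pepper_mill, jar_side, jar_end, salt_shaker's own z axis and vertical below 0.1 rad and horizontal distance between each of pepper_mill, jar_side, jar_end, salt_shaker and base below 0.085 m and height (world z) of each of pepper_mill, jar_side, jar_end, salt_shaker below 0.03 m and linear speed of each of pepper_mill, jar_side, jar_end, salt_shaker below 0.02 m/s); the robot touches nothing.
It fails at once if the hand or arm touches the mill, a jar or the salt shaker (over 1 N) (contact force between any of the fingers, the arm and pepper_mill above 1 N or contact force between any of the fingers, the arm and jar_side above 1 N or contact force between any of the fingers, the arm and jar_end above 1 N or contact force between any of the fingers, the arm and salt_shaker above 1 N).
It fails at once if a thing on the tray is lifted or toppled (height (world z) of any of pepper_mill, jar_side, jar_end, salt_shaker above 0.05 m or angle between any of pepper_mill, jar_side, jar_end, salt_shaker's own z axis and vertical above 0.35 rad).
It fails at once if another thing on the worktop is moved by more than 20 mm (distance of any of spotted_mug, tumbler, egg_timer, flat_tin, espresso_cup from where it was at the start of the episode above 0.02 m).
It also fails if it takes over 45 s, if anything falls off the work surface, if the arm or the gripper's body presses on something with over 40 N, if the wrist force passes 120 N, or if a joint passes its speed limit or range.

ROBOT

A 7-joint arm with a two-finger parallel gripper is mounted at the origin on a cart in front of the work surface, level with it; the furniture and walls round the work are solid. World frame = base frame: x ahead of the robot, y to its left, z up, the work surface at z = 0. Lengths are in m, angles in rad, forces in N, time in s.
With the tool pointing down it reaches from about 0.4 to 0.9 m from the base axis. Payload 5.5 kg.
Tool frame: the origin (TCP) lies on the centre line of the jaws, within the pads' length; the fingertips stand 8 mm ahead of it and the grasp point (between the pads) lies 11 mm behind it; z points along the fingers, y is the line along which they close (so a half turn about z gives the same grasp; the last joint's range is limited). The gripper opens to 85 mm and grips with 20 to 120 N. Pads are 22 mm wide; open, the fingers measure 114 mm over their backs; the gripper's body (76 mm by 85 mm) begins 54 mm behind the grasp point. The pads swing forward as they close: fully open they stand 13 mm farther back than shut.
Start: joints at [-1.008, 0.501, -0.427, 1.55, 0.221, 1.138, -0.21], TCP at [0.192, 0.621, 0.239] pointing down, gripper open.
Joint ranges: [-2.88, 2.88], [-0.31, 2.03], [-1.54, 1.56], [0.2, 2.42], [-1.41, 4.55], [0.19, 2.02], [-2.57, 2.57]. Speed limits (rad/s): [2.57, 2.57, 3.14, 3.14, 3.14, 3.14, 3.14].

INTERFACE

Orientations are given as a rotation vector (axis times angle).
In Python, from plant import * gives the robot as it stands.
- The arm moves only by the tool move_arm, never from a script. Its arguments are lists of equal length, an entry for each row: "gripper": the closure, from 0 (fully open) to 1 (shut); "offset": the shift along the tool's x, y, z in m, a list of three; "twist": the turn, a rotation vector about the tool's x, y, z in rad, a list of three. In form: {"gripper": [gripper, ...], "offset": [[tx, ty, tz], ...], "twist": [[ax, ay, az], ...]}. A call has 1 to 20 rows; each row shifts and turns the commanded pose from where the row before left it, along the tool's axes as they then stand; what a row does not reach is not made up. A row lasts 1/12 s, in which the tool goes at most 41.7 mm and 7.16 degrees, less where a joint would pass 70% of its speed; a pose out of reach is approached as far as the arm can. A call is refused whole if a number of a shift passes 0.0417 or a number of a turn 0.125, either way. A call with a gripper value outside its range is refused whole. The fingers move at their own pace and stop on an object; "grip_force" is the grip in N (left out, the last holds). Time passes only in rows, so rows that do not move let the fingers close. It gives the time, the measured TCP pose, the force, the opening and the grip force at its end, in the units of the state.
- get_state(): the state, without advancing time (a new reading comes with each control period).
- capture(name): name is "scene" or "top" or "wrist"; returns the picture (400x640x3 uint8, red, green, blue); there is no depth.
- camera_model(name): a dict with "intrinsics" (3x3 intrinsics, pixels), "R" (3x3) and "t" (3): a world point X has camera coordinates R X + t. Camera axes: x right, y down, z forward; pixel columns grow to the right and rows downward; lengths in m; the calibration is good to about 2 mm. A picture is of the moment at which its call begins: read the wrist's pose just before it. camera_model takes no time and is no camera call; for the wrist camera it gives the pose at the moment of the call.
- sign_off(): hands the job in; it is judged then, once.
Trained networks look in the newest picture that a camera, given by its name, has taken for a name from the list of things; names that differ only in an ending like _2 or _b are one class to them, and where a whole thing is asked for, a point or a joint stands for the part that bears it (a point fixed in the world has none). Each returns a list of dicts, best first, with "confidence" (0 to 1); they miss things now and then, are a little off and sometimes report something else, mostly with a low value. They report only what shows in the picture. A call takes as long as a camera call. They do not tell look-alikes from the thing itself.
- recognise(camera, target): "rect" ([left, top, right, bottom] in pixels, round what is visible of it).
- silhouettes(camera, target): "mask" (400x640 bool, what is visible of it) and "rect" ([left, top, right, bottom] in pixels, round what is visible of it).
- tip_of(camera, target): "centre" ([column, row] in pixels: a listed point, or the origin of a listed thing).
The state is a dict: "clock": time; "qpos": joint angles; "qvel": joint speeds; "tau": joint torques, N m; "eef_pos": TCP position; "orientation": TCP orientation; "ft_force": force on the tool from outside, world axes, zero at the start; "ft_torque": the same for the moment, N m; "width": opening from 0.0 (shut) to 1.0 (fully open); "grip_force": force on a finger pad.
Only numpy, scipy, OpenCV 4.12 (cv2) and the standard library are available. Lean on these libraries where they do the work, as an engineer would, in place of code of your own. Each camera call takes 0.05 s, during which the arm holds its last target. There are 200 camera calls.

## Working session

There is one attempt and no reset: what is moved stays moved. The work goes in short steps, Python scripts to look and compute and a tool call to move; the robot and the scene stay as the last step left them, time stands still between calls to the robot, and variables do not carry over. Pictures are saved under pics/ and viewed, at most 10 in all, crops included, and the job is handed in when it is done.

Besides the shell and the picture viewer there is one more tool, called after ">>>" as name(argument=value, ...) on one line, values as JSON. move_arm: Moves the arm, as the interface text tells. Its arguments: {"type":"object","properties":{"gripper":{"type":"array","items":{"type":"number"}},"offset":{"type":"array","items":{"type":"array","items":{"type":"number"}}},"twist":{"type":"array","items":{"type":"array","items":{"type":"number"}}},"grip_force":{"type":"number"}},"required":["gripper","offset","twist"]}

```bash
mkdir -p pics; cat > h.py <<'E'
from plant import *
import numpy as np, cv2
def ray(cam,uv,z):
    m=camera_model(cam);K=np.array(m["intrinsics"]);R=np.array(m["R"]);t=np.array(m["t"])
    d=R.T@np.linalg.solve(K,[uv[0],uv[1],1]);c=-R.T@t
    return c+d*(z-c[2])/d[2]
def proj(cam,X):
    m=camera_model(cam);p=np.array(m["intrinsics"])@(np.array(m["R"])@np.array(X)+np.array(m["t"]));return p[:2]/p[2]
def save(cam,n):
    im=capture(cam);cv2.imwrite(f"pics/{n}.png",im[:,:,::-1]);return im
E
python3 - <<'E'
from h import *
save("top","top0");save("scene","scene0")
s=get_state();print(s["clock"],s["eef_pos"],s["orientation"])
Z=dict(base=0,tray=.014,lobe=.046,notch=.03,pepper_mill=.02,jar_side=.02,jar_end=.02,salt_shaker=.02,spotted_mug=0,tumbler=0,egg_timer=0,flat_tin=0,espresso_cup=0)
for n,z in Z.items():
  for c in ["top"]+(["scene"] if n in("base","tray","pepper_mill","lobe") else []):
    for d in tip_of(c,n)[:5]: print(n,c,round(d["confidence"],2),np.round(d["centre"]),np.round(ray(c,d["centre"],z)[:2],3))
E
```

```text
0.1 [0.19182332 0.62042065 0.2383541 ] [-4.69039576e-01 -3.10608178e+00  2.67880291e-03]
tray top 0.88 [338. 204.] [ 0.571 -0.092]
tray scene 0.82 [334. 203.] [ 0.563 -0.095]
lobe top 0.73 [342. 171.] [ 0.705 -0.125]
notch top 0.84 [320. 174.] [ 0.708 -0.033]
pepper_mill top 0.62 [323. 201.] [ 0.585 -0.035]
pepper_mill scene 0.45 [319. 208.] [ 0.571 -0.027]
jar_side top 0.63 [354. 204.] [ 0.558 -0.152]
jar_end top 0.53 [334. 214.] [ 0.518 -0.07 ]
salt_shaker top 0.59 [340. 194.] [ 0.609 -0.104]
spotted_mug top 0.95 [223. 254.] [0.393 0.35 ]
spotted_mug top 0.73 [339. 168.] [ 0.758 -0.119]
tumbler top 0.66 [174. 261.] [0.379 0.525]
tumbler top 0.38 [221. 256.] [0.386 0.356]
egg_timer top 0.67 [433. 235.] [ 0.407 -0.432]
flat_tin top 0.63 [337. 204.] [ 0.578 -0.09 ]
flat_tin top 0.53 [477. 237.] [ 0.386 -0.597]
espresso_cup top 0.83 [438. 188.] [ 0.622 -0.505]
espresso_cup top 0.73 [174. 257.] [0.397 0.53 ]
espresso_cup top 0.27 [321. 174.] [ 0.734 -0.041]
```

View pics/top0.png

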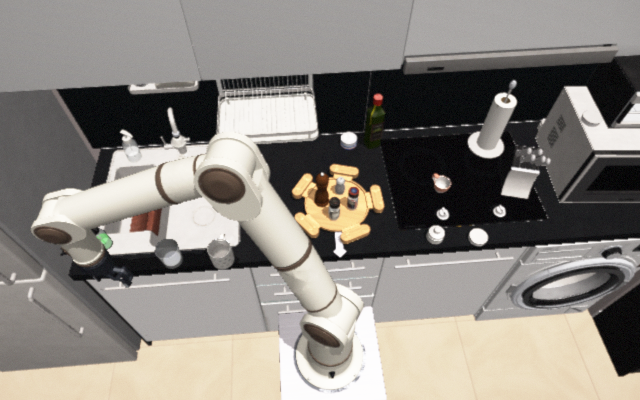

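View pics/scene0.png

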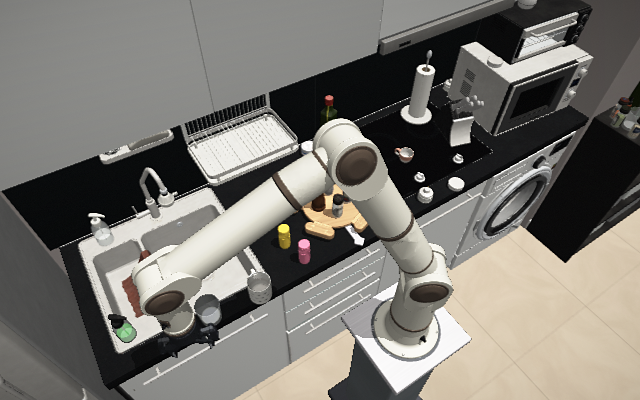

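The top view shows the tray at about (338,204), with lobes at (344,171), (376,198), (355,233), (308,225) and (302,184). The mill is left of centre near (323,197), and the pointer tip is near (340,253). The scene view also shows pink and yellow jars left of the tray, at (284,236) and (304,251). Next I'll get better numbers from a rectified crop.

```bash
python3 - <<'E'
from h import *
im=cv2.imread("pics/top0.png")
# rectified view at z=.03, 2mm/px: x up, y left; centre (0.55,-0.09)
def rect(z):
    g=np.array([[0.84,0.21],[0.84,-0.39],[0.26,-0.39],[0.26,0.21]])
    src=np.float32([proj("top",[x,y,z]) for x,y in g]);s=1000
    dst=np.float32([[(0.21-y)*s,(0.84-x)*s] for x,y in g])
    return cv2.warpPerspective(im,cv2.getPerspectiveTransform(src,dst),(600,580),flags=cv2.INTER_CUBIC)
r=rect(.046);h=cv2.cvtColor(r,cv2.COLOR_BGR2HSV)
m=((h[...,0]>8)&(h[...,0]<28)&(h[...,1]>90)&(h[...,2]>130)).astype(np.uint8)
cv2.imwrite("pics/rect0.png",r)
m=cv2.erode(m,np.ones((5,5)))
n,l,st,c=cv2.connectedComponentsWithStats(m)
for i in range(1,n):
    if st[i,4]>300: print(st[i,4],0.84-c[i,1]/1000,0.21-c[i,0]/1000)
for c in["yellow","pink"]:pass
print(ray("scene",(284,248),0),ray("scene",(304,263),0),ray("top",(340,254),.008))
E
```

```text
45577 0.5496384579941638 -0.08464890185839355
[0.48924522 0.18212683 0.        ] [0.39198558 0.15310921 0.        ] [ 0.35312788 -0.07601091  0.008     ]
```

View pics/rect0.png

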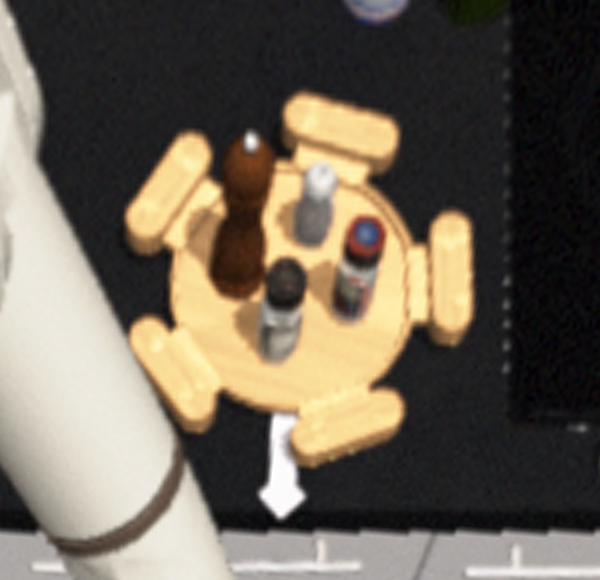

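>>> move_arm(gripper=[1,1,1,1,1,1], offset=[[0,0,-0.03],[0,0,-0.03],[0,0,-0.03],[0,0,-0.03],[0,0,-0.02],[0,0,0]], twist=[[0,0,-0.1],[0,0,-0.1],[0,0,-0.1],[0,0,0],[0,0,0],[0,0,0]])

```text
clock: 1.45
eef_pos: [0.1921, 0.6232, 0.3853]
orientation: [-0.0, 3.139, 0.014]
ft_force: [0.8, 0.6, 0.0]
width: 0.141
grip_force: 0.0
```

The rectified crop shows lobes at about −17, −89, −161, 127 and 55°. The mill is at about 79° and the pointer at about 177°, so the tray needs roughly +98° CCW. I'll put the fingers in the notch at 163°, near the robot, and sweep round the near right side. That stays clear of the pink and yellow jars.

>>> move_arm(gripper=[1,1,1,1,1,1,1,1,1,1,1,1,1,1,1,1,1,1,1,1], offset=[[-0.028,-0.0275,0],[-0.028,-0.0275,0],[-0.028,-0.0275,0],[-0.028,-0.0275,0],[-0.028,-0.0275,0],[-0.028,-0.0275,0],[-0.028,-0.0275,0],[-0.028,-0.0275,0],[0,-0.037,0],[0,-0.037,0],[0,-0.037,0],[0,-0.037,0],[0,-0.037,0],[0,-0.037,0],[0,-0.037,0],[0,-0.037,0],[0,-0.037,0],[0,-0.037,0],[0,-0.037,0],[0,-0.037,0]], twist=[[0,0,0],[0,0,0],[0,0,0],[0,0,0],[0,0,0],[0,0,0],[0,0,0],[0,0,0],[0,0,0],[0,0,0],[0,0,0],[0,0,0],[0,0,0],[0,0,0],[0,0,0],[0,0,0],[0,0,0],[0,0,0],[0,0,0],[0,0,0]])

```text
clock: 3.12
eef_pos: [0.4154, -0.0447, 0.3791]
orientation: [-0.0, 3.141, -0.0]
ft_force: [0.9, -0.0, 0.3]
width: -0.003
grip_force: 0.0
```

```bash
python3 - <<'E'
from h import *
save("wrist","w0")
s=get_state();print(s["clock"],s["eef_pos"],s["orientation"],s["qpos"])
Z=dict(base=0,tray=.014,lobe=.046,notch=.03,pepper_mill=.02)
for n,z in Z.items():
    for d in tip_of("wrist",n)[:5]: print(n,round(d["confidence"],2),np.round(d["centre"]),np.round(ray("wrist",d["centre"],z)[:2],3))
E
```

```text
3.1667 [ 0.41501138 -0.05292364  0.37906432] [ 0.01439943  3.14153579 -0.00592786] [ 0.0257873  -0.07562556  0.03157588  1.90528988  0.00636539  1.3116788
  1.61727217]
tray 0.65 [298. 247.] [ 0.561 -0.085]
pepper_mill 0.67 [295. 246.] [ 0.558 -0.083]
pepper_mill 0.36 [333. 259.] [ 0.578 -0.026]
```

View pics/w0.png

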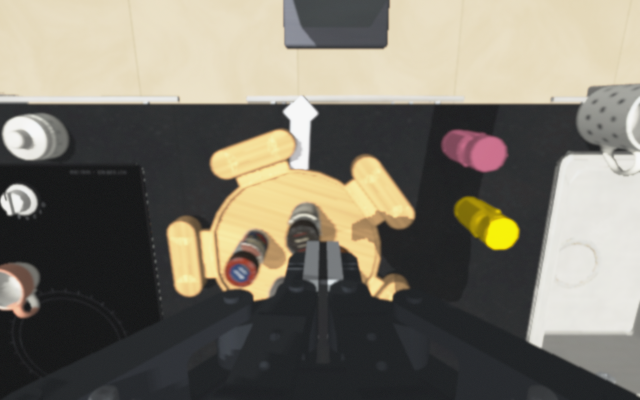

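The wrist view has the robot at the top. It shows the pointer tip at (301,98), lobes at (253,154), (185,257) and (384,192), and the pink and yellow jars at right. I'll fit the geometry from these.

```bash
python3 - <<'E'
from h import *
from scipy.optimize import least_squares
L=[ray("wrist",p,.046)[:2] for p in [(253,153),(184,257),(384,191)]]
tip=ray("wrist",(301,97),.008)[:2]; print(np.round(L,3),tip,ray("wrist",(304,166),.008))
A=np.array([199,271,127])
f=lambda v:np.concatenate([v[:2]+.155*np.array([np.cos(np.radians(a)+v[2]),np.sin(np.radians(a)+v[2])])-l for a,l in zip(A,L)])
r=least_squares(f,[.567,-.09,0]);c=r.x[:2]
print(c,199+np.degrees(r.x[2]),np.round(r.fun,4))
d=tip-c;print(np.hypot(*d),np.degrees(np.arctan2(d[1],d[0]))%360)
E
```

```text
[[ 0.416 -0.133]
 [ 0.564 -0.239]
 [ 0.467  0.04 ]] [ 0.34529265 -0.07187207] [ 0.44003412 -0.06893578  0.008     ]
[ 0.56137199 -0.08315193] 199.14043555502565 [-0.0012 -0.0005  0.0005  0.0004  0.0007  0.0002]
0.21637355667469876 177.01173703293944
```

>>> move_arm(gripper=[1,1,1,1,1,1,1,1,1,1], offset=[[0.01,0.006,0],[0,0,0.035],[0,0,0.035],[0,0,0.035],[0,0,0.035],[0,0,0.035],[0,0,0.035],[0,0,0.03],[0,0,0],[0,0,0]], twist=[[0,0,0],[0,0,0],[0,0,0],[0,0,0],[0,0,0],[0,0,0],[0,0,0],[0,0,0],[0,0,0],[0,0,0]])

```text
clock: 4.25
eef_pos: [0.4044, -0.0356, 0.1386]
orientation: [0.004, -3.137, -0.001]
ft_force: [0.9, 0.7, 0.3]
width: -0.001
grip_force: 0.0
```

>>> move_arm(gripper=[1,1,1,1,1,1], offset=[[0,0,0.03],[0,0,0.03],[0,0,0.03],[0,0,0.018],[0,0,0],[0,0,0]], twist=[[0,0,0],[0,0,0],[0,0,0],[0,0,0],[0,0,0],[0,0,0]])

```text
clock: 4.75
eef_pos: [0.4072, -0.0364, 0.0326]
orientation: [-0.002, 3.141, 0.0]
ft_force: [1.2, -0.0, 0.2]
width: 0.001
grip_force: 0.0
```

```bash
python3 - <<'E'
from h import *
s=get_state();print(s["clock"],s["eef_pos"],s["ft_force"])
c=np.array([.563,-.083]);a=np.radians(np.arange(163,260,5))
p=c+.165*np.c_[np.cos(a),np.sin(a)]
for k,q in zip(np.degrees(a),np.diff(p,axis=0)): print(round(k),np.round([-q[0],q[1]],4))
save("top","top1")
E
```

```text
4.75 [ 0.4072305  -0.03644578  0.03256647] [ 1.16251793 -0.02433959  0.24847756]
163 [ 0.0036 -0.0139]
168 [ 0.0024 -0.0142]
173 [ 0.0011 -0.0144]
178 [-0.0001 -0.0144]
183 [-0.0014 -0.0143]
188 [-0.0026 -0.0142]
193 [-0.0038 -0.0139]
198 [-0.005  -0.0135]
203 [-0.0062 -0.013 ]
208 [-0.0073 -0.0124]
213 [-0.0084 -0.0117]
218 [-0.0093 -0.0109]
223 [-0.0103 -0.0101]
228 [-0.0111 -0.0092]
233 [-0.0119 -0.0082]
238 [-0.0125 -0.0071]
243 [-0.0131 -0.006 ]
248 [-0.0136 -0.0048]
253 [-0.0139 -0.0036]
```

View pics/top1.png

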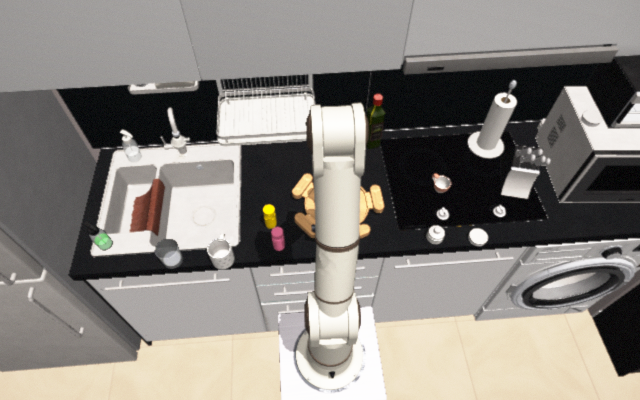

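The top view shows the hand in the near notch, with the arm folded over the tray. I want to check the forearm's clearance over the mill before pushing.

```bash
python3 - <<'E'
from h import *
im=capture("scene");c=im[100:320,200:520,::-1]
cv2.imwrite("pics/sc1.png",cv2.resize(c,None,fx=2.5,fy=2.5,interpolation=cv2.INTER_CUBIC))
E
```

```text
(no output)
```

View pics/sc1.png

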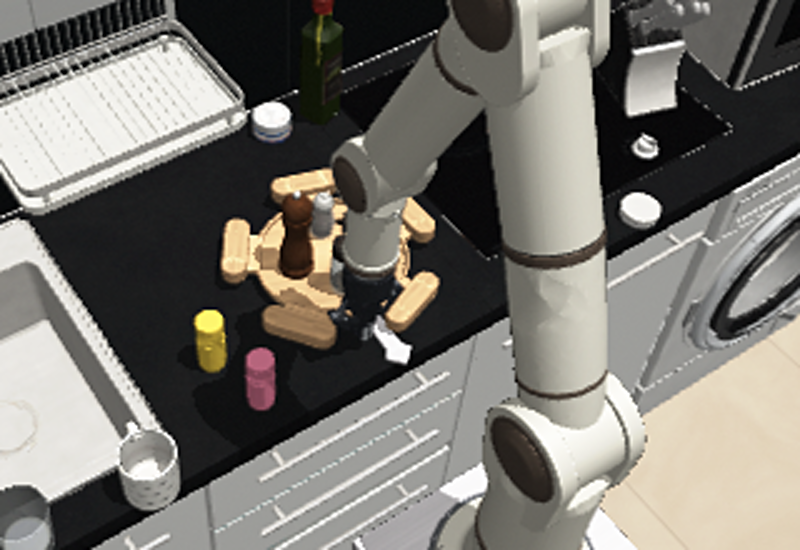

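The wrist rises vertically and the forearm leans away to the right, so the mill is clear. Pushing along the arc.

>>> move_arm(gripper=[1,1,1,1,1,1,1,1,1,1,1,1,1,1,1,1,1,1,1,1], offset=[[0.002,-0.007,0],[0.002,-0.007,0],[0.001,-0.007,0],[0.001,-0.007,0],[0.0005,-0.007,0],[0.0005,-0.007,0],[0,-0.007,0],[0,-0.007,0],[-0.0007,-0.007,0],[-0.0007,-0.007,0],[-0.0013,-0.007,0],[-0.0013,-0.007,0],[-0.002,-0.007,0],[-0.002,-0.007,0],[-0.0025,-0.007,0],[-0.0025,-0.0068,0],[-0.003,-0.0065,0],[-0.003,-0.0065,0],[-0.0036,-0.0062,0],[-0.0036,-0.0062,0]], twist=[[0,0,0],[0,0,0],[0,0,0],[0,0,0],[0,0,0],[0,0,0],[0,0,0],[0,0,0],[0,0,0],[0,0,0],[0,0,0],[0,0,0],[0,0,0],[0,0,0],[0,0,0],[0,0,0],[0,0,0],[0,0,0],[0,0,0],[0,0,0]])

```text
clock: 6.52
eef_pos: [0.4254, -0.1748, 0.0312]
orientation: [0.0, -3.141, -0.0]
ft_force: [-1.8, 1.1, -0.4]
width: -0.001
grip_force: 0.6
```

>>> move_arm(gripper=[1,1,1,1,1,1,1,1,1,1,1,1,1,1,1,1], offset=[[-0.0042,-0.0058,0],[-0.0042,-0.0058,0],[-0.0047,-0.0055,0],[-0.0047,-0.0055,0],[-0.0052,-0.005,0],[-0.0052,-0.005,0],[-0.0056,-0.0046,0],[-0.0056,-0.0046,0],[-0.006,-0.0041,0],[-0.006,-0.0041,0],[-0.0062,-0.0036,0],[-0.0062,-0.0036,0],[-0.0065,-0.003,0],[-0.0065,-0.003,0],[0,0,0],[0,0,0]], twist=[[0,0,0],[0,0,0],[0,0,0],[0,0,0],[0,0,0],[0,0,0],[0,0,0],[0,0,0],[0,0,0],[0,0,0],[0,0,0],[0,0,0],[0,0,0],[0,0,0],[0,0,0],[0,0,0]])

```text
clock: 7.85
eef_pos: [0.5032, -0.2378, 0.0315]
orientation: [-0.0, 3.14, -0.001]
ft_force: [-0.2, 0.7, 1.1]
width: -0.002
grip_force: 0.0
```

```bash
python3 - <<'E'
from h import *
s=get_state();e=s["eef_pos"];d=e[:2]-np.array([.563,-.083]);print(s["clock"],e,np.hypot(*d),np.degrees(np.arctan2(d[1],d[0]))%360)
im=save("top","top2");save("scene","sc2")
for c in("top","scene"):
    for d in tip_of(c,"pepper_mill")[:3]:
        p=ray(c,d["centre"],.02)[:2];q=p-np.array([.563,-.083]);print(c,d["confidence"],d["centre"],p,np.degrees(np.arctan2(q[1],q[0]))%360)
    for d in silhouettes(c,"pepper_mill")[:2]: print(d["rect"],d["confidence"])
a=cv2.resize(im[130:270,250:420,::-1],None,fx=4,fy=4,interpolation=cv2.INTER_CUBIC)
cv2.imwrite("pics/t2c.png",a)
E
```

```text
7.85 [ 0.503202   -0.23781697  0.03151299] 0.1659641410650037 248.88096378748955
top 0.57 [332.1, 216.6] [ 0.50871408 -0.06296005] 159.73809067089448
[322.5, 186.8, 334.8, 221.9] 0.67
scene 0.91 [332.6, 217.1] [ 0.50059015 -0.04704267] 150.0516756762586
[325.3, 187.7, 340.5, 222.0] 0.76
```

View pics/t2c.png

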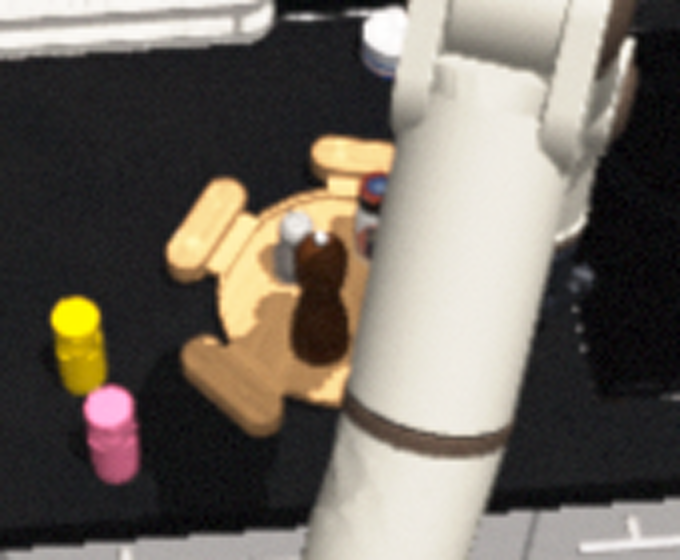

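The crop shows the mill at about (320,340), roughly 155°, with everything upright. It needs about 22° more, so I'll push 17° and then back off to measure with a clear view.

>>> move_arm(gripper=[1,1,1,1,1,1,1,1,1], offset=[[-0.0067,-0.0025,0],[-0.0068,-0.0022,0],[-0.0069,-0.0019,0],[-0.007,-0.0016,0],[-0.0071,-0.0013,0],[-0.0071,-0.001,0],[-0.0071,-0.0007,0],[0,0,0],[0,0,0]], twist=[[0,0,0],[0,0,0],[0,0,0],[0,0,0],[0,0,0],[0,0,0],[0,0,0],[0,0,0],[0,0,0]])

```text
clock: 8.9
eef_pos: [0.552, -0.2488, 0.0315]
orientation: [-0.001, 3.14, -0.001]
ft_force: [-1.0, -0.0, 0.3]
width: -0.0
grip_force: 0.0
```

>>> move_arm(gripper=[1,1,1,1,1,1,1,1,1,1,1,1], offset=[[0.008,0,0],[0,-0.03,0],[0,-0.03,0],[0,-0.04,0],[0,-0.04,-0.01],[0,-0.03,-0.03],[0,-0.03,-0.03],[0,0,-0.03],[0,0,-0.03],[0,0,-0.03],[0,0,0],[0,0,0]], twist=[[0,0,0],[0,0,0],[0,0,0],[0,0,0],[0,0,0],[0,0,0],[0,0,0],[0,0,0],[0,0,0],[0,0,0],[0,0,0],[0,0,0]])

```text
clock: 9.9
eef_pos: [0.5432, -0.4488, 0.1932]
orientation: [0.001, 3.138, -0.005]
ft_force: [0.4, 0.4, -0.9]
width: 0.001
grip_force: 0.0
```

```bash
python3 - <<'E'
from h import *
s=get_state();print(s["clock"],s["eef_pos"],s["ft_force"])
im=save("top","top3");save("scene","sc3")
C=np.array([.563,-.083])
for c in("top","scene"):
  for n,z in(("pepper_mill",.02),("tray",.014),("base",0)):
    for d in tip_of(c,n)[:3]:
        p=ray(c,d["centre"],z)[:2];q=p-C;print(c,n,d["confidence"],d["centre"],p,np.degrees(np.arctan2(q[1],q[0]))%360)
g=np.array([[0.84,0.21],[0.84,-0.39],[0.26,-0.39],[0.26,0.21]])
src=np.float32([proj("top",[x,y,.02]) for x,y in g])
dst=np.float32([[(0.21-y)*1000,(0.84-x)*1000] for x,y in g])
cv2.imwrite("pics/rect3.png",cv2.warpPerspective(im[:,:,::-1].copy(),cv2.getPerspectiveTransform(src,dst),(600,580),flags=cv2.INTER_CUBIC))
E
```

```text
9.9 [ 0.54321169 -0.4487849   0.19315257] [ 0.38181376  0.42531787 -0.91509104]
top pepper_mill 0.91 [335.4, 215.7] [ 0.51170851 -0.07592082] 172.14176432579373
top tray 0.7 [340.2, 188.7] [ 0.64154328 -0.10938736] 341.4297337014365
top tray 0.56 [338.1, 202.4] [ 0.57619884 -0.09368072] 321.0196567479344
top base 0.6 [353.7, 205.5] [ 0.56585541 -0.15463971] 272.28247971305785
scene pepper_mill 0.67 [336.4, 217.2] [ 0.49211183 -0.05943865] 161.61455990551784
scene tray 0.68 [331.4, 202.2] [ 0.57066556 -0.08870339] 323.349728500718
```

View pics/rect3.png

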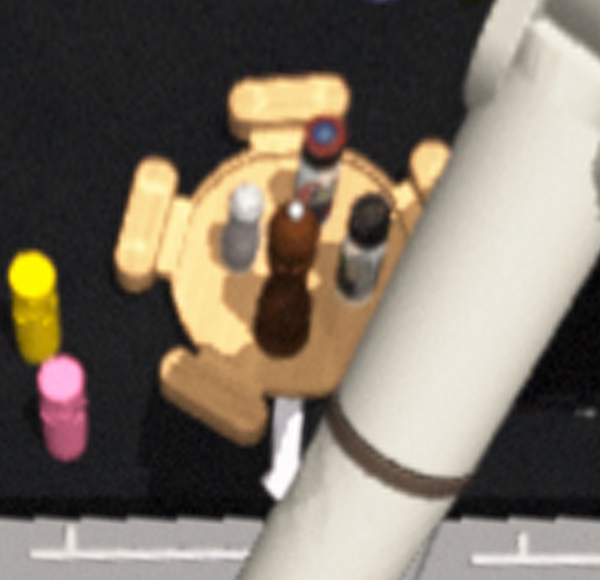

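The rectified view shows the mill foot near (282,326) and the pointer tongue near (288,405), so the mill is still slightly left of the line. I'll quantify that from the lobes and the mill's knob.

```bash
python3 - <<'E'
from h import *
from scipy.optimize import least_squares
def re(p,z0,z): return ray("top",proj("top",[.84-p[1]/1000,.21-p[0]/1000,z0]),z)[:2]
def fit(L,A):
    f=lambda v:np.concatenate([v[:2]+.155*np.array([np.cos(a+v[2]),np.sin(a+v[2])])-l for a,l in zip(np.radians(A),L)])
    r=least_squares(f,[.563,-.083,0]);return r.x[:2],np.degrees(r.x[2]),np.round(r.fun,3)
L0=[re(p,.046,.046) for p in[(341,128),(452,276),(347,423),(172,371),(168,188)]]
L3=[re(p,.02,.046) for p in[(289,103),(147,221),(215,393)]]
print(fit(L0,[-17,-89,-161,127,55]))
print(fit(L3,[-17+18,55+18,127+18]))
for nm,k,foot in(("0",re((251,137),.046,.185),re((236,272),.046,.02)),("3",re((296,207),.02,.185),re((282,326),.02,.02))):
    for C in([.563,-.083],[.567,-.088]):
        print(nm,[ (np.round(p,3),round(np.degrees(np.arctan2(*(p-C)[::-1]))%360,1)) for p in(k,foot)])
tip=re((280,517),.046,.008);a=re((284,425),.046,.008);print(tip,a,ray("top",proj("top",[.84-.405,.21-.288,.02]),.008))
E
```

```text
(array([ 0.5628, -0.086 ]), np.float64(0.03354400100252133), array([-0.001, -0.   ,  0.002,  0.001, -0.001,  0.   ,  0.   , -0.   ,
       -0.   , -0.001]))
(array([ 0.56204397, -0.08659637]), np.float64(2.669358813759101), array([ 0., -0., -0.,  0., -0., -0.]))
0 [(array([ 0.594, -0.03 ]), np.float64(59.9)), (array([ 0.586, -0.028]), np.float64(67.4))]
0 [(array([ 0.594, -0.03 ]), np.float64(65.3)), (array([ 0.586, -0.028]), np.float64(72.5))]
3 [(array([ 0.513, -0.068]), np.float64(163.3)), (array([ 0.514, -0.072]), np.float64(167.3))]
3 [(array([ 0.513, -0.068]), np.float64(159.6)), (array([ 0.514, -0.072]), np.float64(163.2))]
[ 0.3427695  -0.07376406] [ 0.43722203 -0.07787069] [ 0.44205713 -0.0792335   0.008     ]
```

The tray has turned 92.7°. The mill is at about 163° and the pointer at 177°, so about 13° more is needed. I'll re-enter the same notch along the exit path and push to x ≈ 0.590.

>>> move_arm(gripper=[1,1,1,1,1,1,1,1,1,1,1], offset=[[0,0,0.03],[0,0,0.03],[0,0,0.03],[0,0.03,0.03],[0,0.03,0.03],[0,0.035,0.01],[0,0.035,0],[0,0.035,0],[0,0.035,0],[0,0,0],[0,0,0]], twist=[[0,0,0],[0,0,0],[0,0,0],[0,0,0],[0,0,0],[0,0,0],[0,0,0],[0,0,0],[0,0,0],[0,0,0],[0,0,0]])

```text
clock: 11.22
eef_pos: [0.5435, -0.2447, 0.0309]
orientation: [0.009, -3.141, -0.003]
ft_force: [-1.1, -0.7, -0.1]
width: 0.0
grip_force: 0.0
```

>>> move_arm(gripper=[1,1,1,1,1,1,1,1,1], offset=[[-0.007,0,0],[-0.007,0,0],[-0.007,0,0],[-0.007,0,0],[-0.007,0,0],[-0.007,0,0],[-0.005,0,0],[0,0,0],[0,0,0]], twist=[[0,0,0],[0,0,0],[0,0,0],[0,0,0],[0,0,0],[0,0,0],[0,0,0],[0,0,0],[0,0,0]])

```text
clock: 11.97
eef_pos: [0.5907, -0.2486, 0.0314]
orientation: [-0.001, 3.14, -0.001]
ft_force: [-0.5, -0.2, 0.3]
width: 0.001
grip_force: 0.0
```

>>> move_arm(gripper=[1,1,1,1,1,1,1,1,1,1,1,1,1,1], offset=[[0.008,0,0],[0,-0.03,0],[0,-0.03,0],[0,-0.04,0],[0,-0.04,-0.01],[0,-0.03,-0.03],[0,-0.03,-0.03],[0,-0.03,-0.03],[0,-0.03,-0.03],[0,-0.03,-0.03],[0,-0.03,0],[0,-0.03,0],[0,0,0],[0,0,0]], twist=[[0,0,0],[0,0,0],[0,0,0],[0,0,0],[0,0,0],[0,0,0],[0,0,0],[0,0,0],[0,0,0],[0,0,0],[0,0,0],[0,0,0],[0,0,0],[0,0,0]])

```text
clock: 13.13
eef_pos: [0.5788, -0.5984, 0.1872]
orientation: [-0.006, -3.139, 0.0]
ft_force: [1.0, 0.2, 0.3]
width: 0.002
grip_force: 0.0
```

```bash
python3 - <<'E'
from h import *
s=get_state();print(s["clock"],s["eef_pos"],s["ft_force"])
im=save("top","top4");save("scene","sc4")
for c in("top","scene"):
    for d in tip_of(c,"pepper_mill")[:2]: print(c,d["confidence"],d["centre"],ray(c,d["centre"],.02)[:2])
g=np.array([[0.84,0.21],[0.84,-0.39],[0.26,-0.39],[0.26,0.21]])
src=np.float32([proj("top",[x,y,.02]) for x,y in g])
dst=np.float32([[(0.21-y)*1000,(0.84-x)*1000] for x,y in g])
cv2.imwrite("pics/rect4.png",cv2.warpPerspective(im[:,:,::-1].copy(),cv2.getPerspectiveTransform(src,dst),(600,580),flags=cv2.INTER_CUBIC))
E
```

```text
13.1333 [ 0.57876243 -0.59844377  0.18715608] [1.04321505 0.22277278 0.32235439]
top 0.95 [337.0, 213.8] [ 0.51979458 -0.08294614]
scene 0.63 [339.6, 212.1] [ 0.50649898 -0.08473018]
scene 0.21 [401.2, 159.4] [ 0.60515774 -0.48392813]
```

View pics/rect4.png

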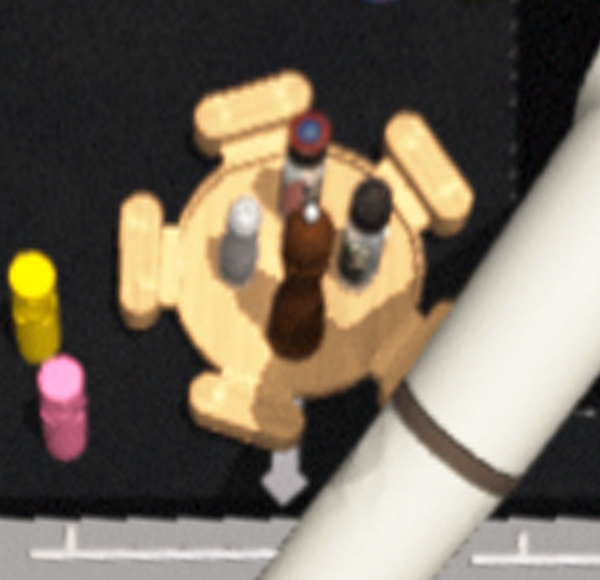

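The mill foot is near (296,328), which is world y of about −0.083. That matches the pointer line at this x within a few mm. Everything is upright and the hand is clear, so I'm handing in.

```bash
python3 -c "
from plant import *
print(sign_off())"
```

```text
the job is handed in; nothing more can be done
None
```

I turned the tray about 105° by pushing only its rim, took the hand away and handed the job in at about 13 s: the mill measures within a few mm of the pointer's line, with the mill, jars and shaker upright; the sign-off gave no verdict.

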